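# Seat the flask stoppers by size

### The arm

A 6-joint arm with a two-finger parallel gripper is mounted at the origin on the work surface. World frame = base frame: x ahead of the robot, y to its left, z up, the work surface at z = 0. Lengths are in m, angles in rad, forces in N, time in s.
With the tool pointing down it reaches from about 0.375 to 0.9 m from the base axis. Payload 3.1 kg.
Tool frame: the origin (TCP) lies on the centre line of the jaws, within the pads' length; the fingertips stand 14 mm ahead of it and the grasp point (between the pads) lies 5 mm behind it; z points along the fingers, y is the line along which they close (so a half turn about z gives the same grasp; the last joint's range is limited). The gripper opens to 87 mm and grips with 3 to 60 N. Pads are 19 mm wide; open, the fingers measure 117 mm over their backs; the gripper's body (75 mm by 190 mm) begins 51 mm behind the grasp point.
Start: joints at [-1.502, 0.527, 1.433, -0, 1.181, -0.178], TCP at [0.153, -0.606, 0.237] pointing down, gripper open.
Joint ranges: [-3.08, 3.08], [-0.75, 2.2], [0.22, 2.44], [-1.43, 4.57], [0, 2.65], [-2.85, 2.85]. Speed limits (rad/s): [2.79, 2.79, 3.14, 3.14, 3.14, 3.14].

### API

Orientations are given as a unit quaternion [x, y, z, w].
In Python, from rig import robot gives the robot as it stands.
- The arm moves only by the tool move_arm, never from a script. Its argument "commands" is a list of rows, each an object with "hand": the finger opening in cm, from 0 to 8.7; "travel": the shift along the tool's x, y, z in cm, a list of three; "twist": the turn, a rotation vector about the tool's x, y, z in degrees, a list of three. In form: [{"hand": hand, "travel": [dx, dy, dz], "twist": [wx, wy, wz]}, ...]. A call has 1 to 5 rows; each row shifts and turns the commanded pose from where the row before left it, along the tool's axes as they then stand; what a row does not reach is not made up. A row lasts 1/12 s, in which the tool goes at most 41.7 mm and 7.16 degrees, less where a joint would pass 70% of its speed; a pose out of reach is approached as far as the arm can. A call is refused whole if a number of a shift passes 4.17 or a number of a turn 7.16, either way. A call with a gripper value outside its range is refused whole. The fingers move at their own pace and stop on an object; "force" is the grip in N (left out, the last holds). Time passes only in rows, so rows that do not move let the fingers close. It gives the time, the measured TCP pose, the force, the opening and the grip force at its end, in the units of the state.
- robot.get_obs(): the state, without advancing time (a new reading comes with each control period).
- robot.camera(name): name is "scene" or "side" or "wrist"; returns a dict with "frame" (384x512x3 uint8, red, green, blue), "fov_y" (degrees; the focal length in pixels is half the picture's height over the tangent of half this angle, whatever the lens; pixels are square), "cx", "cy" (the principal point, pixels), "extrinsics" (4x4, takes a point from camera to world coordinates); the wrist camera has in their place "T_tool_cam" (4x4, takes a point from camera to tool coordinates, whose origin is the TCP and whose axes are the flange's). Camera axes: x right, y down, z forward; pixel columns grow to the right and rows downward; lengths in m; the calibration is good to about 2 mm. A picture is of the moment at which its call begins: read the wrist's pose just before it. There is no depth.
- robot.hand_in(): hands the job in; it is judged then, once.
The state is a dict: "time": time; "q": joint angles; "joint_velocities": joint speeds; "joint_torque": joint torques, N m; "position": TCP position; "tool_rot": TCP orientation; "ft_force": force on the tool from outside, world axes, zero at the start; "moment": the same for the moment, N m; "grip_width": finger opening in m; "grip_force": force on a finger pad.
Only numpy, scipy, OpenCV 4.12 (cv2) and the standard library are available. Lean on these libraries where they do the work, as an engineer would, in place of code of your own. Each camera call takes 0.05 s, during which the arm holds its last target. There are 200 camera calls.

### The job

Close the three empty volumetric flasks against dust: with the fingertips, gently press each blue stopper straight down until it is fully home, first on the small flask, then the medium one, then the large one. Do not lift any flask, tip it or push it along the bench, and leave the bottle, the beaker and the cuvette box alone.

Things in the scene. Friction and masses are not known exactly. Their poses are not given: they have to be found in the camera images.
- flask_small: the small volumetric flask, loose and upright on the bench, empty amber glass: round bulb 50 mm across (widest 18 mm up), flat base 35 mm across, narrow neck 17 mm across with a 23 mm rim, rim 140 mm above the bench. Weighs about 70 g with its stopper (varies from 0.8 to 1.4 times that). Origin: centre of the underside; z is up along the neck
- stopper_small_top (a point): centre of the flat top of the small flask's blue plastic stopper (round head 25 mm across, 13 mm high, on the flask's axis), 163 mm above the bench when fully raised and 153 mm when fully home
- stopper_small (a joint): how far that stopper has been pushed down into the neck, m: 0 = standing 10 mm proud of the rim, 0.010 = fully home, head on the rim; it starts at 0 to 0.003. It slides straight down against about 4 N of steady friction, does not spring back, and stops solidly when home. It cannot be drawn out beyond 0: pulling it up lifts the flask
- flask_medium: the medium volumetric flask, loose and upright on the bench, empty amber glass: round bulb 66 mm across (widest 24 mm up), flat base 46 mm across, narrow neck 18 mm across with a 24 mm rim, rim 175 mm above the bench. Weighs about 100 g with its stopper (varies from 0.8 to 1.4 times that). Origin: centre of the underside; z is up along the neck
- stopper_medium_top (a point): centre of the flat top of the medium flask's blue plastic stopper (round head 25 mm across, 13 mm high, on the flask's axis), 198 mm above the bench when fully raised and 188 mm when fully home
- stopper_medium (a joint): how far that stopper has been pushed down into the neck, m: 0 = standing 10 mm proud of the rim, 0.010 = fully home, head on the rim; it starts at 0 to 0.003. It slides straight down against about 4 N of steady friction, does not spring back, and stops solidly when home. It cannot be drawn out beyond 0: pulling it up lifts the flask
- flask_large: the large volumetric flask, loose and upright on the bench, empty amber glass: round bulb 86 mm across (widest 31 mm up), flat base 60 mm across, narrow neck 19 mm across with a 25 mm rim, rim 215 mm above the bench. Weighs about 160 g with its stopper (varies from 0.8 to 1.4 times that). Origin: centre of the underside; z is up along the neck
- stopper_large_top (a point): centre of the flat top of the large flask's blue plastic stopper (round head 25 mm across, 13 mm high, on the flask's axis), 238 mm above the bench when fully raised and 228 mm when fully home
- stopper_large (a joint): how far that stopper has been pushed down into the neck, m: 0 = standing 10 mm proud of the rim, 0.010 = fully home, head on the rim; it starts at 0 to 0.003. It slides straight down against about 4 N of steady friction, does not spring back, and stops solidly when home. It cannot be drawn out beyond 0: pulling it up lifts the flask
- reagent_bottle: bystander: white plastic bottle with white cap, 56 mm across, 120 mm high, loose; origin: centre of the underside
- beaker: bystander: empty clear glass beaker, 68 mm across, 85 mm high, loose; origin: centre of the underside
- cuvette_box: bystander: flat grey box with black lid, 77 x 112 x 32 mm, loose; origin: centre of the underside
There are look-alikes about, which are no part of the job. Leave any purple look-alike of the flask_small alone.

How it is judged:
By the outcome, as a careful person would: the job done as asked, in the order asked, and still so for the second after the job is handed in, with the robot touching nothing.
It also fails if it takes over 51 s, if anything falls off the work surface, if the arm or the gripper's body presses on something with over 40 N, if the wrist force passes 120 N, or if a joint passes its speed limit or range.

## Working session

There is one attempt and no reset: what is moved stays moved. The work goes in short steps, Python scripts to look and compute and a tool call to move; the robot and the scene stay as the last step left them, time stands still between calls to the robot, and variables do not carry over. Pictures are saved under pics/ and viewed, at most 10 in all, crops included, and the job is handed in when it is done.

Besides the shell and the picture viewer there is one more tool, called after ">>>" by a JSON object that holds its "method" and its "body", one argument or row to a line. move_arm: Moves the arm, as the interface text tells. Its arguments: {"type":"object","properties":{"commands":{"type":"array"},"force":{"type":"number"}},"required":["commands"]}

```bash
mkdir -p pics
cat > h.py <<'E'
import numpy as np, cv2, json
from rig import robot
from scipy.spatial.transform import Rotation as R
def cam(n):
    s=robot.get_obs(); c=robot.camera(n); f=c["frame"]; 
    fl=f.shape[0]/2/np.tan(np.radians(c["fov_y"])/2)
    if n=="wrist":
        T=np.eye(4);T[:3,:3]=R.from_quat(s["tool_rot"]).as_matrix();T[:3,3]=s["position"];E=T@np.array(c["T_tool_cam"])
    else: E=np.array(c["extrinsics"])
    return f,(fl,c["cx"],c["cy"],E)
def ray(k,u,v):
    fl,cx,cy,E=k; d=E[:3,:3]@np.array([(u-cx)/fl,(v-cy)/fl,1]); return E[:3,3],d/np.linalg.norm(d)
def plane(k,u,v,z):
    o,d=ray(k,u,v); return o+d*(z-o[2])/d[2]
def proj(k,p):
    fl,cx,cy,E=k; q=np.linalg.inv(E)@np.append(p,1); return fl*q[0]/q[2]+cx,fl*q[1]/q[2]+cy
def tri(rs):
    A=np.zeros((3,3));b=np.zeros(3)
    for o,d in rs:
        M=np.eye(3)-np.outer(d,d);A+=M;b+=M@o
    x=np.linalg.solve(A,b); return x,[np.linalg.norm((np.eye(3)-np.outer(d,d))@(x-o)) for o,d in rs]
E
python3 - <<'E'
from h import *
for n in ["scene","side","wrist"]:
    f,k=cam(n); cv2.imwrite(f"pics/{n}0.png",f[:,:,::-1]); np.savez(f"{n}0.npz",f=f,fl=k[0],cx=k[1],cy=k[2],E=k[3]); print(n,k[0],k[3].round(3).tolist())
print(robot.get_obs())
E
```

```text
scene 420.86480776043277 [[0.432, 0.584, -0.687, 1.236], [0.902, -0.284, 0.325, -0.403], [-0.005, -0.76, -0.649, 0.785], [0.0, 0.0, 0.0, 1.0]]
side 450.7674870086116 [[-0.972, -0.125, 0.201, 0.342], [-0.237, 0.479, -0.845, 0.922], [0.01, -0.869, -0.495, 0.738], [0.0, 0.0, 0.0, 1.0]]
wrist 302.00121089605693 [[0.245, -0.938, -0.245, 0.22], [-0.97, -0.238, -0.059, -0.588], [-0.003, 0.252, -0.968, 0.384], [0.0, 0.0, 0.0, 1.0]]
{'time': 0.15, 'q': array([-1.50151456e+00,  5.28262319e-01,  1.43361565e+00, -1.24615506e-05,
        1.18142220e+00, -1.78536691e-01]), 'joint_velocities': array([-1.68196083e-04, -2.13203558e-05, -4.01987081e-03, -4.25750780e-04,
       -8.63946957e-04, -3.13342163e-04]), 'joint_torque': array([ 6.68584307e-04, -4.40430522e+01, -1.76843137e+01,  6.33461564e-02,
        5.52573160e-02, -9.05757679e-05]), 'position': array([ 0.15327036, -0.60534776,  0.23578803]), 'tool_rot': array([ 9.92332414e-01,  1.23594707e-01,  4.08618659e-05, -8.52802577e-04]), 'ft_force': array([ 0.35772031,  0.36884406, -0.35862646]), 'moment': array([-0.04772664, -0.05540553, -0.03164301]), 'grip_force': 0.0, 'grip_width': 0.0872860877298221}
```

View pics/scene0.png

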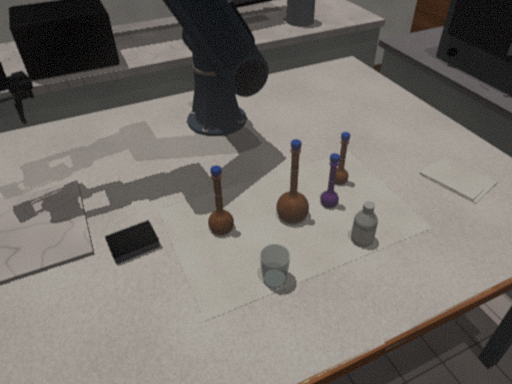

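View pics/side0.png

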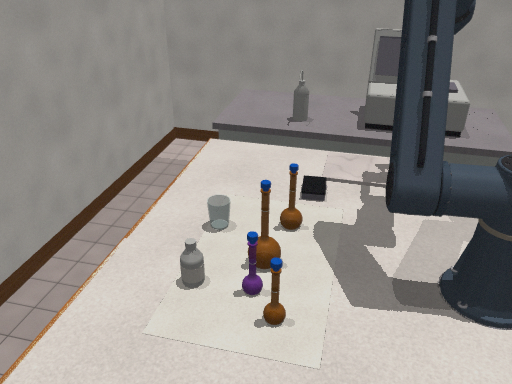

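The scene view shows the medium flask's stopper at (216,171), large at (296,145), small at (345,136), and the purple decoy at (334,159). The side view has medium (294,168), large (266,185), purple (253,238) and small (276,264).

```bash
cat > m.py <<'E'
from h import *
S={"scene":dict(med=(216,171),large=(296,145),small=(345,136),purp=(334,159)),"side":dict(med=(294,168),large=(266,185),purp=(253,238),small=(276,264))}
out={}
for n in S:
    z=np.load(f"{n}0.npz");f=z["f"];k=(float(z["fl"]),float(z["cx"]),float(z["cy"]),z["E"])
    h=cv2.cvtColor(f,cv2.COLOR_RGB2HSV);m=cv2.inRange(h,(105,140,50),(123,255,255))
    N,l,st,c=cv2.connectedComponentsWithStats(m)
    for a,p in S[n].items():
        i=min((i for i in range(1,N) if st[i][4]>15),key=lambda i:np.hypot(*(c[i]-p)))
        print(n,a,c[i].round(1),st[i]); out[n,a]=ray(k,*c[i])
    # base colour of bulbs
for a in S["side"]:
    x,e=tri([out["scene",a],out["side",a]]);print(a,x.round(4),np.round(e,4))
E
python3 m.py
```

```text
scene med [215.2 168.9] [211 166   9   6  38]
scene large [295.6 142.3] [292 141   8   4  24]
scene small [334.8 156. ] [332 155   7   3  20]
scene purp [334.8 156. ] [332 155   7   3  20]
side med [293.5 167.5] [290 164   8   9  59]
side large [265.2 184.7] [261 180  10  11  86]
side purp [252.1 237. ] [247 232  11  12 103]
side small [275.9 263.5] [271 258  11  13 119]
med [ 0.5028 -0.1762  0.1918] [0. 0.]
large [0.5402 0.0111 0.2319] [0.0001 0.0001]
purp [0.5433 0.1247 0.1586] [0.0007 0.0007]
small [0.4876 0.1592 0.1167] [0.0082 0.0082]
```

View pics/wrist0.png

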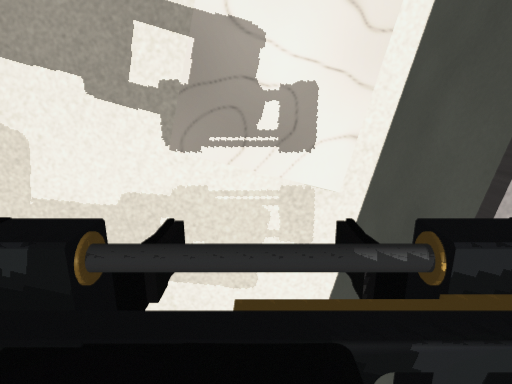

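```bash
sed -i 's/(105,140,50),(123,255,255)/(105,110,40),(127,255,255)/' m.py
cat >> m.py <<'E'
z=np.load("scene0.npz");h=cv2.cvtColor(z["f"],cv2.COLOR_RGB2HSV)
print(h[130:144,345].tolist()); print(h[153:167,334].tolist())
w=cam("wrist")[1]; s=robot.get_obs(); T=R.from_quat(s["tool_rot"]).as_matrix(); print("cam in tool",T.T@(w[3][:3,3]-s["position"]),T.T@w[3][:3,2])
E
python3 m.py
```

```text
scene med [215.5 169. ] [211 166  10   8  54]
scene large [295.8 142.4] [292 140   9   6  40]
scene small [345.1 134.6] [342 133   7   4  25]
scene purp [334.6 156.2] [331 154   8   6  36]
side med [293.6 167.5] [290 164   8   9  61]
side large [265.3 184.6] [261 180  10  11  89]
side purp [252. 237.] [247 232  11  12 107]
side small [275.8 263.3] [270 257  12  14 126]
med [ 0.5028 -0.1756  0.1917] [0.0004 0.0004]
large [0.5401 0.0112 0.2319] [0.0002 0.0002]
purp [0.5434 0.1241 0.1581] [0.0005 0.0005]
small [0.4734 0.2027 0.1586] [0.0006 0.0006]
[[12, 21, 160], [123, 18, 142], [113, 88, 131], [113, 142, 124], [112, 156, 124], [112, 137, 125], [114, 126, 107], [118, 94, 73], [113, 74, 69], [117, 76, 70], [110, 81, 69], [114, 62, 66], [0, 40, 64], [8, 84, 70]]
[[115, 56, 136], [115, 129, 123], [111, 153, 127], [112, 150, 126], [112, 150, 121], [112, 138, 105], [112, 114, 76], [116, 76, 74], [108, 77, 66], [117, 74, 62], [119, 84, 64], [133, 88, 81], [137, 88, 81], [137, 98, 65]]
cam in tool [ 0.06855357 -0.00033982 -0.14826616] [-0.25266878 -0.00136133  0.96755188]
```

>>> {"method": "move_arm", "body": {
  "commands": [
    {"hand": 0,"travel": [3.1,-2.26,-0.8],"twist": [0,0,0]},
    {"hand": 0,"travel": [3.1,-2.26,-0.8],"twist": [0,0,0]},
    {"hand": 0,"travel": [3.1,-2.26,-0.8],"twist": [0,0,0]},
    {"hand": 0,"travel": [3.1,-2.26,-0.8],"twist": [0,0,0]},
    {"hand": 0,"travel": [3.1,-2.26,-0.8],"twist": [0,0,0]}
  ],
  "force": 20
}}

```text
time: 0.62
position: [0.2765, -0.4567, 0.2766]
tool_rot: [0.992, 0.123, 0.0, -0.0]
ft_force: [-0.3, -0.8, -0.3]
grip_width: 0.0613
grip_force: 0.0
```

>>> {"method": "move_arm", "body": {
  "commands": [
    {"hand": 0,"travel": [3.1,-2.26,-0.8],"twist": [0,0,0]},
    {"hand": 0,"travel": [3.1,-2.26,-0.8],"twist": [0,0,0]},
    {"hand": 0,"travel": [3.1,-2.26,-0.8],"twist": [0,0,0]},
    {"hand": 0,"travel": [3.1,-2.26,0],"twist": [0,0,0]},
    {"hand": 0,"travel": [3.1,-2.26,0],"twist": [0,0,0]}
  ]
}}

```text
time: 1.03
position: [0.3995, -0.3093, 0.3012]
tool_rot: [0.992, 0.123, 0.0, 0.001]
ft_force: [1.1, 0.0, 0.1]
grip_width: 0.0281
grip_force: 0.0
```

>>> {"method": "move_arm", "body": {
  "commands": [
    {"hand": 0,"travel": [1.3,-3.19,0],"twist": [0,0,0]},
    {"hand": 0,"travel": [1.3,-3.19,0],"twist": [0,0,0]},
    {"hand": 0,"travel": [1.3,-3.19,0],"twist": [0,0,0]},
    {"hand": 0,"travel": [1.3,-3.19,0],"twist": [0,0,0]},
    {"hand": 0,"travel": [1.3,-3.19,0],"twist": [0,0,0]}
  ]
}}

```text
time: 1.45
position: [0.4221, -0.1384, 0.3005]
tool_rot: [0.992, 0.123, 0.0, -0.0]
ft_force: [0.1, 0.5, 0.1]
grip_width: 0.0016
grip_force: 0.0
```

>>> {"method": "move_arm", "body": {
  "commands": [
    {"hand": 0,"travel": [1.3,-3.19,0],"twist": [0,0,0]},
    {"hand": 0,"travel": [1.3,-3.19,0],"twist": [0,0,0]},
    {"hand": 0,"travel": [1.3,-3.19,0],"twist": [0,0,0]},
    {"hand": 0,"travel": [1.3,-3.19,0],"twist": [0,0,0]},
    {"hand": 0,"travel": [1.3,-3.19,0],"twist": [0,0,0]}
  ]
}}

```text
time: 1.87
position: [0.446, 0.0321, 0.3006]
tool_rot: [0.992, 0.124, 0.0, 0.0]
ft_force: [1.3, -0.1, 0.0]
grip_width: 0.0004
grip_force: 0.0
```

>>> {"method": "move_arm", "body": {
  "commands": [
    {"hand": 0,"travel": [1.3,-3.19,0],"twist": [0,0,0]},
    {"hand": 0,"travel": [1.3,-3.19,0],"twist": [0,0,0]},
    {"hand": 0,"travel": [1.3,-3.19,0],"twist": [0,0,0]},
    {"hand": 0,"travel": [1.3,-3.19,0],"twist": [0,0,0]},
    {"hand": 0,"travel": [0,0,0],"twist": [0,0,0]}
  ]
}}

```text
time: 2.28
position: [0.4657, 0.172, 0.3006]
tool_rot: [0.992, 0.126, 0.001, -0.001]
ft_force: [0.6, -0.8, -0.8]
grip_width: 0.0003
grip_force: 0.0
```

```bash
cat > w.py <<'E'
import sys
from h import *
tag=sys.argv[1]; z=float(sys.argv[2])
f,k=cam("wrist"); cv2.imwrite(f"pics/w_{tag}.png",f[:,:,::-1]); np.savez(f"w_{tag}.npz",f=f,fl=k[0],cx=k[1],cy=k[2],E=k[3])
h=cv2.cvtColor(f,cv2.COLOR_RGB2HSV);m=cv2.inRange(h,(105,110,40),(127,255,255))
N,l,st,c=cv2.connectedComponentsWithStats(m)
s=robot.get_obs();T=R.from_quat(s["tool_rot"]).as_matrix();print(s["time"],s["position"].round(4),s["ft_force"].round(1),"tilt",T[:,2].round(4))
for i in range(1,N):
    if st[i][4]>150:
        p=plane(k,*c[i],z); print(c[i].round(1),st[i],p.round(4),"d tool cm",(T.T@(p-s["position"])*100).round(2))
E
python3 w.py s1 0.16
```

```text
2.3333 [0.4652 0.1694 0.3004] [-0.5 -0.3  1.1] tilt [ 2.e-04  4.e-04 -1.e+00]
[333.9 118.7] [320 106  29  27 590] [0.5442 0.1219 0.16  ] d tool cm [ 6.45  6.58 14.04]
[497.7 164.8] [480 148  32  35 907] [ 0.5425 -0.0442  0.16  ] d tool cm [ 2.14 22.62 14.03]
[234.2 169.4] [222 157  25  26 513] [0.4744 0.2008 0.16  ] d tool cm [ 1.67 -2.8  14.04]
```

View pics/w_s1.png

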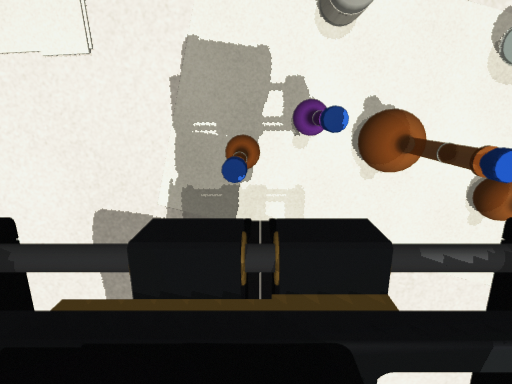

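Small stopper (amber flask) is at (234,169), the purple decoy at (334,119), and the large stopper at (498,165). I'll centre over the small one and descend partway.

>>> {"method": "move_arm", "body": {
  "commands": [
    {"hand": 0,"travel": [0.8,-1.4,0],"twist": [0,0,0]},
    {"hand": 0,"travel": [0.85,-1.4,2],"twist": [0,0,0]},
    {"hand": 0,"travel": [0,0,2.5],"twist": [0,0,0]},
    {"hand": 0,"travel": [0,0,1.5],"twist": [0,0,0]},
    {"hand": 0,"travel": [0,0,0],"twist": [0,0,0]}
  ]
}}

```text
time: 2.75
position: [0.4719, 0.1965, 0.2374]
tool_rot: [0.992, 0.123, -0.004, 0.001]
ft_force: [-0.4, -1.0, -0.7]
grip_width: 0.0005
grip_force: 0.0
```

```bash
cat >> w.py <<'E'
a=sys.argv[3:4]
if a:  # triangulate with the previous wrist view: nearest blob in each to its given guess
    g=np.array([float(v) for v in sys.argv[4:6]]); rs=[]
    for t in (a[0],tag):
        q=np.load(f"w_{t}.npz");kk=(float(q["fl"]),float(q["cx"]),float(q["cy"]),q["E"])
        mm=cv2.inRange(cv2.cvtColor(q["f"],cv2.COLOR_RGB2HSV),(105,110,40),(127,255,255))
        N,l,st,c=cv2.connectedComponentsWithStats(mm)
        u=proj(kk,np.array([*g,z])); i=min((i for i in range(1,N) if st[i][4]>150),key=lambda i:np.hypot(*(c[i]-u)))
        rs.append(ray(kk,*c[i]))
    print("tri",*[v for v in tri(rs)])
E
python3 w.py s2 0.16 s1 0.4744 0.2008
```

```text
2.8 [0.4731 0.1968 0.2391] [-0.4  0.1  0.8] tilt [-0.0048 -0.0013 -1.    ]
[382.6 135.1] [ 364  119   39   34 1032] [0.5443 0.1221 0.16  ] d tool cm [5.12 8.97 7.88]
[255.6 197.8] [241 182  31  33 806] [0.4749 0.2011 0.16  ] d tool cm [ 0.31 -0.38  7.91]
tri [0.47371498 0.20091226 0.15619751] [np.float64(8.844259629871367e-05), np.float64(8.844259629873187e-05)]
```

View pics/w_s2.png

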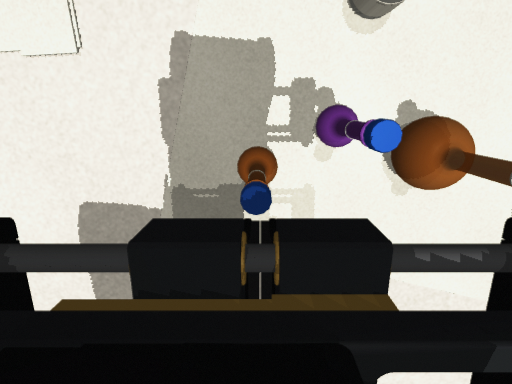

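Stopper small sits at (256,198), just ahead of the finger seam. I'll correct sideways by 4 mm and come down near it.

>>> {"method": "move_arm", "body": {
  "commands": [
    {"hand": 0,"travel": [0.2,-0.43,0.5],"twist": [0,0,0]},
    {"hand": 0,"travel": [0,0,2],"twist": [0,0,0]},
    {"hand": 0,"travel": [0,0,2],"twist": [0,0,0]},
    {"hand": 0,"travel": [0,0,1],"twist": [0,0,0]},
    {"hand": 0,"travel": [0,0,0],"twist": [0,0,0]}
  ]
}}

```text
time: 3.22
position: [0.4745, 0.2023, 0.1844]
tool_rot: [0.992, 0.123, -0.001, 0.0]
ft_force: [-0.7, -0.0, 1.0]
grip_width: 0.0007
grip_force: 0.0
```

>>> {"method": "move_arm", "body": {
  "commands": [
    {"hand": 0,"travel": [0,0,0.2],"twist": [0,0,0]},
    {"hand": 0,"travel": [0,0,0.2],"twist": [0,0,0]},
    {"hand": 0,"travel": [0,0,0.2],"twist": [0,0,0]},
    {"hand": 0,"travel": [0,0,0.1],"twist": [0,0,0]},
    {"hand": 0,"travel": [0,0,0],"twist": [0,0,0]}
  ]
}}

```text
time: 3.63
position: [0.4755, 0.2028, 0.1789]
tool_rot: [0.992, 0.124, 0.0, -0.0]
ft_force: [0.5, -0.2, -0.1]
grip_width: 0.0005
grip_force: 0.0
```

>>> {"method": "move_arm", "body": {
  "commands": [
    {"hand": 0,"travel": [-0.1,0.1,0.1],"twist": [0,0,0]},
    {"hand": 0,"travel": [0,0,0.15],"twist": [0,0,0]},
    {"hand": 0,"travel": [0,0,0.15],"twist": [0,0,0]},
    {"hand": 0,"travel": [0,0,0.15],"twist": [0,0,0]},
    {"hand": 0,"travel": [0,0,0.0],"twist": [0,0,0]}
  ]
}}

```text
time: 4.05
position: [0.4748, 0.2015, 0.1731]
tool_rot: [0.992, 0.124, 0.0, 0.0]
ft_force: [-1.0, 1.2, 3.1]
grip_width: 0.0005
grip_force: 1.4
```

>>> {"method": "move_arm", "body": {
  "commands": [
    {"hand": 0,"travel": [0,0,0.1],"twist": [0,0,0]},
    {"hand": 0,"travel": [0,0,0.1],"twist": [0,0,0]},
    {"hand": 0,"travel": [0,0,0.1],"twist": [0,0,0]},
    {"hand": 0,"travel": [0,0,0],"twist": [0,0,0]}
  ]
}}

```text
time: 4.38
position: [0.4747, 0.2015, 0.1699]
tool_rot: [0.992, 0.124, 0.0, 0.0]
ft_force: [0.2, -0.3, 2.3]
grip_width: 0.0004
grip_force: 1.3
```

Contact at about 4 N, sliding. Continue in 1 mm steps until the force climbs.

>>> {"method": "move_arm", "body": {
  "commands": [
    {"hand": 0,"travel": [0,0,0.1],"twist": [0,0,0]},
    {"hand": 0,"travel": [0,0,0.1],"twist": [0,0,0]},
    {"hand": 0,"travel": [0,0,0],"twist": [0,0,0]}
  ]
}}

```text
time: 4.63
position: [0.4747, 0.2015, 0.1679]
tool_rot: [0.992, 0.124, 0.0, -0.0]
ft_force: [0.3, -0.1, 2.6]
grip_width: 0.0006
grip_force: 1.3
```

>>> {"method": "move_arm", "body": {
  "commands": [
    {"hand": 0,"travel": [0,0,0.1],"twist": [0,0,0]},
    {"hand": 0,"travel": [0,0,0],"twist": [0,0,0]}
  ]
}}

```text
time: 4.8
position: [0.4749, 0.2016, 0.1674]
tool_rot: [0.992, 0.124, 0.0, -0.0]
ft_force: [-0.6, -0.6, 5.9]
grip_width: 0.0006
grip_force: 3.2
```

>>> {"method": "move_arm", "body": {
  "commands": [
    {"hand": 0,"travel": [0,0,0.1],"twist": [0,0,0]},
    {"hand": 0,"travel": [0,0,0],"twist": [0,0,0]}
  ]
}}

```text
time: 4.97
position: [0.4755, 0.2017, 0.1673]
tool_rot: [0.992, 0.124, 0.001, -0.0]
ft_force: [-1.3, -0.7, 12.3]
grip_width: 0.0001
grip_force: 5.9
```

>>> {"method": "move_arm", "body": {
  "commands": [
    {"hand": 0,"travel": [0,0,0],"twist": [0,0,0]}
  ]
}}

```text
time: 5.05
position: [0.4753, 0.2017, 0.1673]
tool_rot: [0.992, 0.124, 0.001, -0.0]
ft_force: [-1.3, 0.2, 10.9]
grip_width: 0.0002
grip_force: 5.8
```

Force rises sharply at z = 0.1673, so the stopper is home. Lift straight off, then go to the medium flask.

>>> {"method": "move_arm", "body": {
  "commands": [
    {"hand": 0,"travel": [0,0,-0.5],"twist": [0,0,0]},
    {"hand": 0,"travel": [0,0,-3],"twist": [0,0,0]},
    {"hand": 0,"travel": [0,0,-3.5],"twist": [0,0,0]},
    {"hand": 0,"travel": [0,0,-3.5],"twist": [0,0,0]},
    {"hand": 0,"travel": [0,0,-3],"twist": [0,0,0]}
  ]
}}

```text
time: 5.47
position: [0.4741, 0.2015, 0.3024]
tool_rot: [0.992, 0.124, -0.0, -0.0]
ft_force: [1.1, 0.8, -0.6]
grip_width: 0.0006
grip_force: 0.0
```

>>> {"method": "move_arm", "body": {
  "commands": [
    {"hand": 0,"travel": [-0.65,3.7,0],"twist": [0,0,0]},
    {"hand": 0,"travel": [-0.65,3.7,0],"twist": [0,0,0]},
    {"hand": 0,"travel": [-0.65,3.7,0],"twist": [0,0,0]},
    {"hand": 0,"travel": [-0.65,3.7,0],"twist": [0,0,0]},
    {"hand": 0,"travel": [-0.65,3.7,0],"twist": [0,0,0]}
  ]
}}

```text
time: 5.88
position: [0.4876, 0.0129, 0.3005]
tool_rot: [0.992, 0.124, -0.001, -0.0]
ft_force: [-0.3, 0.5, -0.2]
grip_width: 0.0006
grip_force: 0.0
```

>>> {"method": "move_arm", "body": {
  "commands": [
    {"hand": 0,"travel": [-0.65,3.7,0],"twist": [0,0,0]},
    {"hand": 0,"travel": [-0.65,3.7,0],"twist": [0,0,0]},
    {"hand": 0,"travel": [-0.65,3.7,0],"twist": [0,0,0]},
    {"hand": 0,"travel": [-0.65,3.7,0],"twist": [0,0,0]},
    {"hand": 0,"travel": [0,0,0],"twist": [0,0,0]}
  ]
}}

```text
time: 6.3
position: [0.5004, -0.1422, 0.3005]
tool_rot: [0.993, 0.121, 0.0, 0.002]
ft_force: [0.6, -0.8, 0.6]
grip_width: 0.0006
grip_force: 0.0
```

```bash
python3 w.py m1 0.195
```

```text
6.35 [ 0.4995 -0.1389  0.3002] [-0.   1.  -1.3] tilt [-9.e-04  1.e-04 -1.e+00]
[ 3.4 73.3] [  0  61  10  24 162] [0.5479 0.0771 0.195 ] d tool cm [  9.89 -19.81  10.52]
[ 63.1 101.8] [  41   83   46   38 1376] [0.5373 0.0299 0.195 ] d tool cm [  7.73 -15.48  10.52]
[300.6 198.9] [287 185  29  29 633] [ 0.5046 -0.1779  0.195 ] d tool cm [-0.43  3.91 10.52]
```

>>> {"method": "move_arm", "body": {
  "commands": [
    {"hand": 0,"travel": [-0.2,1.9,0],"twist": [0,0,0]},
    {"hand": 0,"travel": [-0.25,1.9,1],"twist": [0,0,0]},
    {"hand": 0,"travel": [0,0,1.5],"twist": [0,0,0]},
    {"hand": 0,"travel": [0,0,0],"twist": [0,0,0]},
    {"hand": 0,"travel": [0,0,0],"twist": [0,0,0]}
  ]
}}

```text
time: 6.77
position: [0.5034, -0.1719, 0.2749]
tool_rot: [0.992, 0.124, -0.002, -0.002]
ft_force: [-0.1, -0.1, 0.3]
grip_width: 0.0005
grip_force: 0.0
```

```bash
python3 w.py m2 0.195 m1 0.5046 -0.1779
```

```text
6.8167 [ 0.504  -0.1722  0.2758] [0.6 0.6 0.4] tilt [-0.0016  0.0015 -1.    ]
[ 8.  94.1] [  0  73  21  40 600] [0.5374 0.0251 0.195 ] d tool cm [  8.11 -18.28   8.1 ]
[269.1 202.6] [255 187  30  32 771] [ 0.5048 -0.1785  0.195 ] d tool cm [-0.07  0.64  8.08]
tri [ 0.50346281 -0.17893441  0.19024112] [np.float64(2.6872667316432108e-06), np.float64(2.6872667316220947e-06)]
```

View pics/w_m2.png

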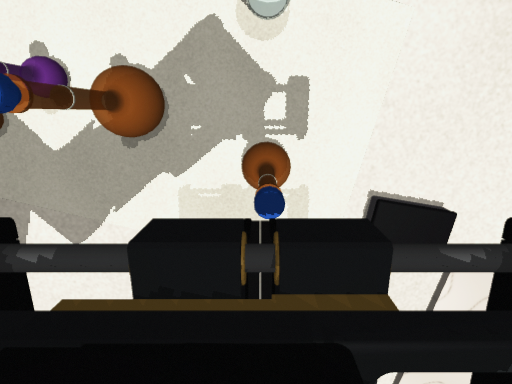

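The medium stopper is at (269,203), about 9 px to the right of the seam (about 5.5 mm).

>>> {"method": "move_arm", "body": {
  "commands": [
    {"hand": 0,"travel": [0,0.55,0.5],"twist": [0,0,0]},
    {"hand": 0,"travel": [0,0,2],"twist": [0,0,0]},
    {"hand": 0,"travel": [0,0,2],"twist": [0,0,0]},
    {"hand": 0,"travel": [0,0,1],"twist": [0,0,0]},
    {"hand": 0,"travel": [0,0,0],"twist": [0,0,0]}
  ]
}}

```text
time: 7.23
position: [0.5046, -0.1779, 0.2191]
tool_rot: [0.992, 0.124, -0.002, -0.001]
ft_force: [-0.9, -0.1, 0.4]
grip_width: 0.0003
grip_force: 0.0
```

>>> {"method": "move_arm", "body": {
  "commands": [
    {"hand": 0,"travel": [0,0,0.2],"twist": [0,0,0]},
    {"hand": 0,"travel": [0,0,0.2],"twist": [0,0,0]},
    {"hand": 0,"travel": [0,0,0.1],"twist": [0,0,0]},
    {"hand": 0,"travel": [0,0,0],"twist": [0,0,0]},
    {"hand": 0,"travel": [0,0,0],"twist": [0,0,0]}
  ]
}}

```text
time: 7.65
position: [0.5062, -0.1792, 0.2167]
tool_rot: [0.992, 0.124, 0.0, 0.0]
ft_force: [-0.5, -0.8, 0.7]
grip_width: 0.0001
grip_force: 0.0
```

>>> {"method": "move_arm", "body": {
  "commands": [
    {"hand": 0,"travel": [-0.15,-0.15,0],"twist": [0,0,0]},
    {"hand": 0,"travel": [0,0,0.1],"twist": [0,0,0]},
    {"hand": 0,"travel": [0,0,0.2],"twist": [0,0,0]},
    {"hand": 0,"travel": [0,0,0.15],"twist": [0,0,0]},
    {"hand": 0,"travel": [0,0,0.0],"twist": [0,0,0]}
  ]
}}

```text
time: 8.07
position: [0.504, -0.1779, 0.2114]
tool_rot: [0.992, 0.124, -0.0, -0.0]
ft_force: [-0.2, -0.5, 0.8]
grip_width: 0.0007
grip_force: 0.0
```

>>> {"method": "move_arm", "body": {
  "commands": [
    {"hand": 0,"travel": [0,0,0.15],"twist": [0,0,0]},
    {"hand": 0,"travel": [0,0,0.15],"twist": [0,0,0]},
    {"hand": 0,"travel": [0,0,0.1],"twist": [0,0,0]},
    {"hand": 0,"travel": [0,0,0],"twist": [0,0,0]}
  ]
}}

```text
time: 8.4
position: [0.5041, -0.1779, 0.2076]
tool_rot: [0.992, 0.124, 0.0, 0.0]
ft_force: [-0.2, -0.4, 1.9]
grip_width: 0.0007
grip_force: 1.5
```

>>> {"method": "move_arm", "body": {
  "commands": [
    {"hand": 0,"travel": [0,0,0.1],"twist": [0,0,0]},
    {"hand": 0,"travel": [0,0,0.1],"twist": [0,0,0]},
    {"hand": 0,"travel": [0,0,0.1],"twist": [0,0,0]},
    {"hand": 0,"travel": [0,0,0.1],"twist": [0,0,0]},
    {"hand": 0,"travel": [0,0,0],"twist": [0,0,0]}
  ]
}}

```text
time: 8.82
position: [0.5041, -0.1779, 0.2033]
tool_rot: [0.992, 0.124, -0.0, -0.0]
ft_force: [-0.3, 0.0, 3.6]
grip_width: 0.0006
grip_force: 1.3
```

>>> {"method": "move_arm", "body": {
  "commands": [
    {"hand": 0,"travel": [0,0,0.1],"twist": [0,0,0]},
    {"hand": 0,"travel": [0,0,0.1],"twist": [0,0,0]},
    {"hand": 0,"travel": [0,0,0],"twist": [0,0,0]}
  ]
}}

```text
time: 9.07
position: [0.5046, -0.1782, 0.2024]
tool_rot: [0.992, 0.124, 0.001, 0.001]
ft_force: [-1.5, 0.6, 8.0]
grip_width: 0.001
grip_force: 4.2
```

>>> {"method": "move_arm", "body": {
  "commands": [
    {"hand": 0,"travel": [0,0,0.07],"twist": [0,0,0]},
    {"hand": 0,"travel": [0,0,0],"twist": [0,0,0]},
    {"hand": 0,"travel": [0,0,0],"twist": [0,0,0]}
  ]
}}

```text
time: 9.32
position: [0.5049, -0.1784, 0.2024]
tool_rot: [0.992, 0.124, 0.001, 0.001]
ft_force: [-1.8, 1.1, 11.3]
grip_width: 0.0005
grip_force: 5.8
```

Medium is home: solid stop at 0.2024. Lift, then go to the large flask.

>>> {"method": "move_arm", "body": {
  "commands": [
    {"hand": 0,"travel": [0,0,-0.5],"twist": [0,0,0]},
    {"hand": 0,"travel": [0,0,-3],"twist": [0,0,0]},
    {"hand": 0,"travel": [0,0,-3.5],"twist": [0,0,0]},
    {"hand": 0,"travel": [0,0,-3.5],"twist": [0,0,0]},
    {"hand": 0,"travel": [0,0,-2.5],"twist": [0,0,0]}
  ]
}}

```text
time: 9.73
position: [0.5044, -0.178, 0.3331]
tool_rot: [0.992, 0.124, 0.001, 0.001]
ft_force: [0.8, -0.3, -0.1]
grip_width: 0.0006
grip_force: 0.0
```

>>> {"method": "move_arm", "body": {
  "commands": [
    {"hand": 0,"travel": [1.35,-2.9,0],"twist": [0,0,0]},
    {"hand": 0,"travel": [1.35,-2.9,0],"twist": [0,0,0]},
    {"hand": 0,"travel": [1.35,-2.9,0],"twist": [0,0,0]},
    {"hand": 0,"travel": [1.35,-2.9,0],"twist": [0,0,0]},
    {"hand": 0,"travel": [1.35,-2.9,0],"twist": [0,0,0]}
  ]
}}

```text
time: 10.15
position: [0.5335, -0.0193, 0.3302]
tool_rot: [0.992, 0.123, -0.001, -0.0]
ft_force: [-0.2, 0.2, -0.2]
grip_width: 0.0006
grip_force: 0.0
```

>>> {"method": "move_arm", "body": {
  "commands": [
    {"hand": 0,"travel": [0,0,0],"twist": [0,0,0]}
  ]
}}

```text
time: 10.23
position: [0.5336, -0.0156, 0.3301]
tool_rot: [0.992, 0.126, -0.0, -0.002]
ft_force: [0.5, -0.4, -0.3]
grip_width: 0.0003
grip_force: 0.0
```

```bash
python3 w.py l1 0.235
```

```text
10.2833 [ 0.5335 -0.018   0.3301] [-0.   0.  -0.1] tilt [-1.7e-03  9.0e-04 -1.0e+00]
[138.  136.2] [125 125  27  24 495] [0.558  0.0918 0.235 ] d tool cm [  5.13 -10.01   9.51]
[236.  180.7] [222 166  29  30 692] [0.5422 0.0078 0.235 ] d tool cm [ 1.51 -2.27  9.51]
[ 61.4 179.1] [ 48 169  28  22 493] [0.5073 0.148  0.235 ] d tool cm [  1.63 -16.72   9.53]
[401.1 239.6] [390 234  25  11 166] [ 0.5273 -0.1429  0.235 ] d tool cm [-3.71 11.95  9.5 ]
```

>>> {"method": "move_arm", "body": {
  "commands": [
    {"hand": 0,"travel": [0.7,-1.2,0],"twist": [0,0,0]},
    {"hand": 0,"travel": [0.75,-1.15,0.5],"twist": [0,0,0]},
    {"hand": 0,"travel": [0,0,1],"twist": [0,0,0]},
    {"hand": 0,"travel": [0,0,0],"twist": [0,0,0]},
    {"hand": 0,"travel": [0,0,0],"twist": [0,0,0]}
  ]
}}

```text
time: 10.7
position: [0.5413, 0.0046, 0.3145]
tool_rot: [0.992, 0.123, -0.002, -0.0]
ft_force: [-0.1, 0.2, -0.3]
grip_width: 0.0008
grip_force: 0.0
```

```bash
python3 w.py l2 0.235 l1 0.5422 0.0078
```

```text
10.75 [0.5417 0.0045 0.3152] [ 0.3 -0.4 -0. ] tilt [-1.8e-03 -3.0e-04 -1.0e+00]
[149.7 150.1] [136 138  28  25 528] [0.5608 0.0955 0.235 ] d tool cm [ 4.08 -8.36  8.01]
[ 69.7 194.1] [ 56 183  29  24 529] [0.5113 0.1509 0.235 ] d tool cm [  0.65 -14.95   8.02]
[256.3 199.9] [242 184  30  33 771] [0.5424 0.0082 0.235 ] d tool cm [ 0.18 -0.34  8.02]
tri [0.54123377 0.00795171 0.23080422] [np.float64(1.3847129768619156e-05), np.float64(1.384712976864656e-05)]
```

View pics/w_l2.png

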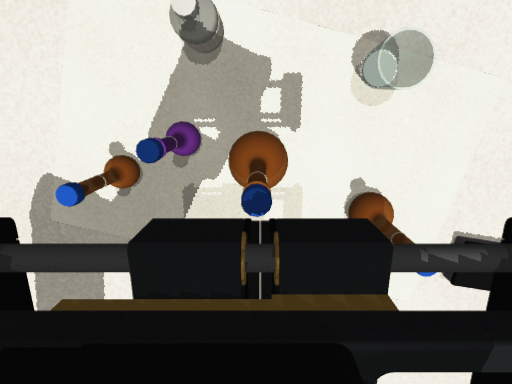

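The large stopper is at (256,200), slightly left of the seam; small and medium are upright and undisturbed.

>>> {"method": "move_arm", "body": {
  "commands": [
    {"hand": 0,"travel": [0.05,-0.4,0.5],"twist": [0,0,0]},
    {"hand": 0,"travel": [0,0,2],"twist": [0,0,0]},
    {"hand": 0,"travel": [0,0,2],"twist": [0,0,0]},
    {"hand": 0,"travel": [0,0,1],"twist": [0,0,0]},
    {"hand": 0,"travel": [0,0,0],"twist": [0,0,0]}
  ]
}}

```text
time: 11.17
position: [0.5399, 0.0095, 0.2585]
tool_rot: [0.992, 0.123, -0.003, -0.001]
ft_force: [-0.3, 0.4, -0.4]
grip_width: 0.0005
grip_force: 0.0
```

>>> {"method": "move_arm", "body": {
  "commands": [
    {"hand": 0,"travel": [0,0,0.2],"twist": [0,0,0]},
    {"hand": 0,"travel": [0,0,0],"twist": [0,0,0]},
    {"hand": 0,"travel": [0,0,0],"twist": [0,0,0]}
  ]
}}

```text
time: 11.42
position: [0.5425, 0.0094, 0.2598]
tool_rot: [0.992, 0.124, 0.001, 0.0]
ft_force: [-0.7, -0.4, 0.6]
grip_width: 0.0006
grip_force: 0.0
```

>>> {"method": "move_arm", "body": {
  "commands": [
    {"hand": 0,"travel": [-0.05,0,0.2],"twist": [0,0,0]},
    {"hand": 0,"travel": [0,0,0.2],"twist": [0,0,0]},
    {"hand": 0,"travel": [0,0,0.2],"twist": [0,0,0]},
    {"hand": 0,"travel": [0,0,0.1],"twist": [0,0,0]},
    {"hand": 0,"travel": [0,0,0.0],"twist": [0,0,0]}
  ]
}}

```text
time: 11.83
position: [0.541, 0.0095, 0.2516]
tool_rot: [0.992, 0.124, -0.0, -0.0]
ft_force: [-0.2, -0.0, 0.5]
grip_width: 0.0007
grip_force: 0.0
```

>>> {"method": "move_arm", "body": {
  "commands": [
    {"hand": 0,"travel": [0,0,0.15],"twist": [0,0,0]},
    {"hand": 0,"travel": [0,0,0.15],"twist": [0,0,0]},
    {"hand": 0,"travel": [0,0,0.15],"twist": [0,0,0]},
    {"hand": 0,"travel": [0,0,0],"twist": [0,0,0]}
  ]
}}

```text
time: 12.17
position: [0.5414, 0.0094, 0.2475]
tool_rot: [0.992, 0.124, 0.0, 0.0]
ft_force: [-0.8, 0.1, 3.3]
grip_width: 0.0002
grip_force: 1.4
```

>>> {"method": "move_arm", "body": {
  "commands": [
    {"hand": 0,"travel": [0,0,0.1],"twist": [0,0,0]},
    {"hand": 0,"travel": [0,0,0.1],"twist": [0,0,0]},
    {"hand": 0,"travel": [0,0,0.1],"twist": [0,0,0]},
    {"hand": 0,"travel": [0,0,0.1],"twist": [0,0,0]},
    {"hand": 0,"travel": [0,0,0],"twist": [0,0,0]}
  ]
}}

```text
time: 12.58
position: [0.5413, 0.0095, 0.2431]
tool_rot: [0.992, 0.124, 0.0, -0.0]
ft_force: [0.5, 0.2, 2.2]
grip_width: 0.0006
grip_force: 1.4
```

>>> {"method": "move_arm", "body": {
  "commands": [
    {"hand": 0,"travel": [0,0,0.1],"twist": [0,0,0]},
    {"hand": 0,"travel": [0,0,0.1],"twist": [0,0,0]},
    {"hand": 0,"travel": [0,0,0],"twist": [0,0,0]}
  ]
}}

```text
time: 12.83
position: [0.5419, 0.0093, 0.2424]
tool_rot: [0.992, 0.124, 0.001, 0.0]
ft_force: [-0.9, 0.2, 8.6]
grip_width: 0.0006
grip_force: 4.4
```

>>> {"method": "move_arm", "body": {
  "commands": [
    {"hand": 0,"travel": [0,0,0.07],"twist": [0,0,0]},
    {"hand": 0,"travel": [0,0,0],"twist": [0,0,0]},
    {"hand": 0,"travel": [0,0,0],"twist": [0,0,0]}
  ]
}}

```text
time: 13.08
position: [0.5422, 0.0093, 0.2424]
tool_rot: [0.992, 0.124, 0.001, 0.0]
ft_force: [-1.6, 0.6, 11.5]
grip_width: 0.0005
grip_force: 5.9
```

>>> {"method": "move_arm", "body": {
  "commands": [
    {"hand": 0,"travel": [0,0,-0.5],"twist": [0,0,0]},
    {"hand": 0,"travel": [0,0,-2.5],"twist": [0,0,0]},
    {"hand": 0,"travel": [0,0,-3],"twist": [0,0,0]},
    {"hand": 0,"travel": [0,0,-3],"twist": [0,0,0]},
    {"hand": 0,"travel": [0,0,0],"twist": [0,0,0]}
  ]
}}

```text
time: 13.5
position: [0.5443, 0.009, 0.336]
tool_rot: [0.992, 0.124, 0.005, 0.002]
ft_force: [0.7, -0.6, 0.1]
grip_width: 0.0008
grip_force: 0.0
```

Run:
```python
from h import *
f,k=cam("side"); g,_=cam("scene")
a=cv2.resize(f[140:340,150:350],None,fx=2,fy=2,interpolation=2);b=cv2.resize(g[110:310,190:390],None,fx=2,fy=2,interpolation=2)
cv2.imwrite("pics/end.png",np.hstack([a,b])[:,:,::-1])
```

```text
(no output)
```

View pics/end.png

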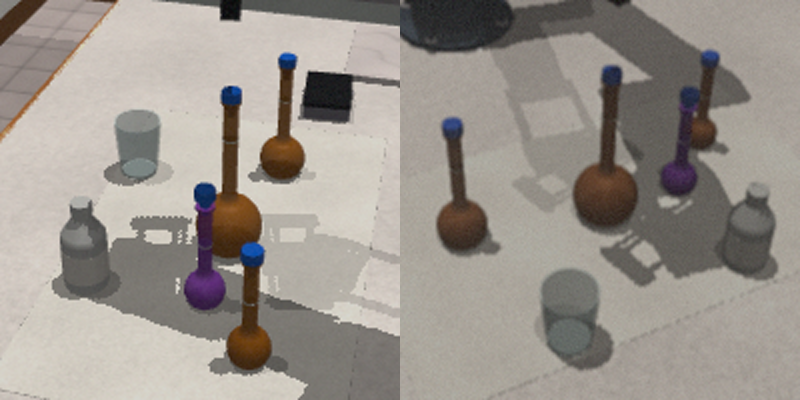

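All three flasks are upright. Their stoppers sit on the rims (side crop: small (253,255), large (231,95), medium (287,61)), and the purple flask and the other items are unmoved. I'm handing in.

```bash
python3 -c "
from rig import robot
print(robot.hand_in())"
```

```text
the job is handed in; nothing more can be done
None
```

All three stoppers were pressed fully home in order (small, medium, large) with about 12 N at most. The flasks are upright, nothing else was touched, and the job was handed in at about 13.6 s.

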